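# Release a cover's hidden hatch latch with the release rod

## Robot

A 6-joint arm with a two-finger parallel gripper is mounted at the origin on the work surface. World frame = base frame: x ahead of the robot, y to its left, z up, the work surface at z = 0. Lengths are in mm, angles in rad, forces in N, time in s.
With the tool pointing down it reaches from about 300 to 775 mm from the base axis. Payload 14.6 kg.
Tool frame: the origin (TCP) lies at the very end of the fingers, on their centre line; the grasp point (between the pads) lies 19 mm behind it; z points along the fingers, y is the line along which they close (so a half turn about z gives the same grasp; the last joint's range is limited). The gripper opens to 94 mm and grips with 3 to 60 N. Pads are 16 mm wide; open, the fingers measure 119 mm over their backs; the gripper's body (75 mm by 177 mm) begins 78 mm behind the grasp point.
Start: joints at [1.258, 0.3, 1.521, -0, 1.321, -0.067], TCP at [133.831, 533.459, 205.446] pointing down, gripper open.
Joint ranges: [-3.03, 3.03], [-0.79, 2.21], [0.23, 2.52], [-1.04, 4.18], [0, 3.07], [-2.55, 2.55]. Speed limits (rad/s): [2.22, 2.22, 2.57, 3.14, 3.14, 3.14].

## Interface

Orientations are given as [roll, pitch, yaw] about the fixed x, y, z axes, in that order (R = Rz(yaw) Ry(pitch) Rx(roll)).
In Python, from cell import manip, camera, get_calibration gives the robot as it stands.
- The arm moves only by the tool arm_command, never from a script. Its argument "targets" is a list of rows, each an object of numbers: "hand": the opening, from -1 (shut) to 1 (fully open), so that 0 is half open; "x", "y", "z": the shift along the tool's x, y, z in m; "yaw": the turn about the tool's z in rad. In form: [{"hand": .., "x": .., "y": .., "z": .., "yaw": ..}, ...]. A call has 1 to 10 rows; each row shifts and turns the commanded pose from where the row before left it, along the tool's axes as they then stand; what a row does not reach is not made up. A row lasts 1/10 s, in which the tool goes at most 50 mm and 8.59 degrees, less where a joint would pass 70% of its speed; a pose out of reach is approached as far as the arm can. A call is refused whole if a number of a shift passes 0.05 or a number of a turn 0.15, either way. A call with a gripper value outside its range is refused whole. The fingers move at their own pace and stop on an object; "newtons" is the grip in N (left out, the last holds). Time passes only in rows, so rows that do not move let the fingers close. It gives the time, the measured TCP pose, the force, the opening and the grip force at its end, in the units of the state.
- manip.read_state(): the state, without advancing time (a new reading comes with each control period).
- camera(name): name is "scene" or "side" or "wrist"; returns the picture (420x560x3 uint8, red, green, blue); there is no depth.
- get_calibration(name): a dict with "K" (3x3 intrinsics, pixels), "cam_to_world" (4x4, takes a point from camera to world coordinates). Camera axes: x right, y up, looking along -z (the intrinsics and any distortion apply to the point x, -y, -z); pixel columns grow to the right and rows downward; lengths in mm; the calibration is good to about 2 mm. A picture is of the moment at which its call begins: read the wrist's pose just before it. get_calibration takes no time and is no camera call; for the wrist camera it gives the pose at the moment of the call.
- manip.sign_off(): hands the job in; it is judged then, once.
The state is a dict: "clock": time; "joints": joint angles; "qd": joint speeds; "effort": joint torques, N m; "eef_pos": TCP position; "eef_rot": TCP orientation; "wrist_force": force on the tool from outside, world axes, zero at the start; "moment": the same for the moment, N m; "finger_gap": finger opening in mm; "finger_force": force on a finger pad.
Only numpy, scipy, OpenCV 4.12 (cv2) and the standard library are available. Lean on these libraries where they do the work, as an engineer would, in place of code of your own. Each camera call takes 0.05 s, during which the arm holds its last target. There are 200 camera calls.

## Task

Take the release rod (the tool with the straight upright grip and the long thin shank) out of the rack and push it straight down through the slot in the top of the red cover, pressing the hidden latch tab, until the rod's collar sits flat on the cover and the hatch has come ajar. Leave the rod standing in the slot to hold the latch released.

Things in the scene. Friction and masses are not known exactly. Their poses are not given: they have to be found in the camera images.
- release_rod: Hangs by its collar in the rack. Straight black upright grip, 24 mm square, 70 long, two thin steel bands; steel collar 44 diameter, 5 thick; round steel shank 10 diameter, 60 long; 0.12 kg. Origin on the axis at the collar's underside, z up: grip z = 5 to 75 mm, tip z = -60. x and y are square to the grip's flats; at the start y runs along the row.
- rack: Fixed aluminium rack, 70 x 260 mm, top 80 mm above the bench, open at front and back. Origin under its centre, y along it. Three holes 80 mm apart hold three tools in any order: the release rod and two wrong ones with short shanks, a T-handle and a ball knob, both up to 56 mm above the rack's top, so lift the shank clear of them.
- slot (a point): Centre of the slot's mouth, on the flat top of the fixed red box-shaped cover (200 x 300, 90 mm tall, top 8 thick). Slot 25 mm wide along x, 47 long along y, z up; the collar rests on its long edges. The 21 mm round hole nearby is a blind port. The hatch, from 90 mm away towards +y on the same top, rises 45 mm at its free edge as the latch is pressed.
- latch_tab (a joint): Travel of the hidden steel tab, m: 0 = up (latched), grows as it is pressed down, stop at 0.017. Its flat face, larger than the slot, lies 46 mm below the slot's mouth. It resists with about 12 N of friction (more when pushed fast), stays where it is left and opens the hatch. The seated rod presses it 0.014; the rod's weight alone does not.
Not all that is in view belongs to the job. Leave any brown look-alike of the release_rod alone.

How it is judged:
By the outcome, as a careful person would: the job done as asked, in the order asked, and still so for the second after the job is handed in, with the robot touching nothing.
It also fails if it takes over 35 s, if anything falls off the work surface, if the arm or the gripper's body presses on something with over 40 N, if the wrist force passes 120 N, or if a joint passes its speed limit or range.

## Working session

There is one attempt and no reset: what is moved stays moved. The work goes in short steps, Python scripts to look and compute and a tool call to move; the robot and the scene stay as the last step left them, time stands still between calls to the robot, and variables do not carry over. Pictures are saved under pics/ and viewed, at most 10 in all, crops included, and the job is handed in when it is done.

Besides the shell and the picture viewer there is one more tool, called after "Request:" by a JSON object that holds its "api" and its "payload", one argument or row to a line. arm_command: Moves the arm, as the interface text tells. Its arguments: {"type":"object","properties":{"targets":{"type":"array"},"newtons":{"type":"number"}},"required":["targets"]}

```bash
mkdir -p pics; cat > h.py <<'E'
import numpy as np, cv2
from cell import manip, camera, get_calibration
def snap(name,fn):
    c=get_calibration(name); im=camera(name); cv2.imwrite(f'pics/{fn}.png',im[:,:,::-1]); np.savez(f'pics/{fn}.npz',im=im,**{k:np.array(v) for k,v in c.items()}); return im,c
def ray(c,u,v):
    K=np.array(c['K']);T=np.array(c['cam_to_world'])
    d=np.zeros(5)
    for k in ('dist','distortion'):
        if k in c: d=np.array(c[k],float)
    p=cv2.undistortPoints(np.array([[[u,v]]],float),K,d)[0,0]
    return T[:3,3],T[:3,:3]@np.array([p[0],-p[1],-1])
def onz(c,u,v,z):
    o,d=ray(c,u,v); return o+d*(z-o[2])/d[2]
def proj(c,P):
    T=np.array(c['cam_to_world']);q=T[:3,:3].T@(np.array(P,float)-T[:3,3]);K=np.array(c['K'])
    return (K@np.array([q[0]/-q[2],-q[1]/-q[2],1]))[:2]
E
python3 - <<'E'
from h import *
for n in("scene","side"):
    im,c=snap(n,n+'0'); print(c.keys()); print(np.round(np.array(c['cam_to_world']),2),c['K'])
print(manip.read_state())
E
```

```text
dict_keys(['K', 'cam_to_world'])
[[-1.30000e-01 -6.30000e-01  7.60000e-01  1.01097e+03]
 [ 9.90000e-01 -9.00000e-02  9.00000e-02 -4.27700e+01]
 [ 1.00000e-02  7.70000e-01  6.40000e-01  5.11880e+02]
 [ 0.00000e+00  0.00000e+00  0.00000e+00  1.00000e+00]] [[381.93702955   0.         276.64177517]
 [  0.         381.93702955 203.75888282]
 [  0.           0.           1.        ]]
dict_keys(['K', 'cam_to_world'])
[[ 7.7000e-01  4.4000e-01 -4.6000e-01  1.6355e+02]
 [-6.3000e-01  5.2000e-01 -5.7000e-01 -5.1714e+02]
 [-1.0000e-02  7.4000e-01  6.8000e-01  5.4874e+02]
 [ 0.0000e+00  0.0000e+00  0.0000e+00  1.0000e+00]] [[406.62613927   0.         280.40300216]
 [  0.         406.62613927 210.49188685]
 [  0.           0.           1.        ]]
{'clock': 0.1, 'joints': array([ 1.25836639e+00,  3.00377148e-01,  1.52147445e+00, -1.09005719e-05,
        1.32070907e+00, -6.65986122e-02]), 'qd': array([-0.00026851,  0.00025238, -0.00252691,  0.00057807, -0.00053814,
       -0.0002691 ]), 'effort': array([ 3.99405719e-03, -5.32653165e+01, -3.53275430e+01,  7.10874796e-02,
        2.35458522e-02, -4.61265108e-05]), 'eef_pos': array([133.7867899 , 533.25393105, 204.98297723]), 'eef_rot': array([-3.14062609e+00, -5.38849677e-05,  2.89576401e+00]), 'wrist_force': array([ 0.66498484, -0.51385967,  0.38544488]), 'moment': array([0.014718  , 0.00693567, 0.01864245]), 'finger_force': 0.0, 'finger_gap': 93.87104993372573}
```

View pics/scene0.png

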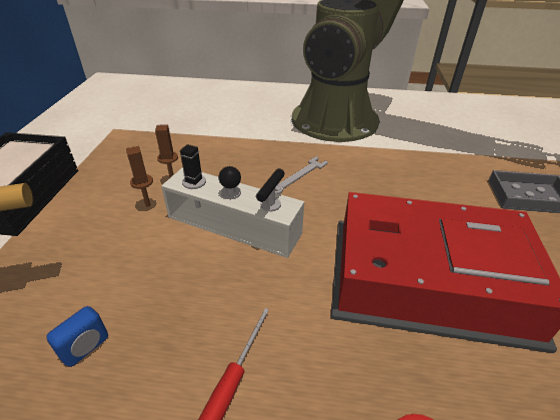

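View pics/side0.png

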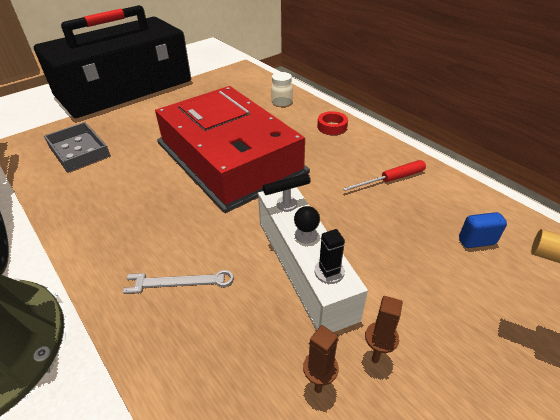

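The scene shows the rod at the rack's left end (grip top about (190,150), collar (194,182)), the slot at (384,227), and the blind port at (379,263). The side view shows the rod at (331,250) and the slot at (240,146).

```bash
python3 - <<'E'
from h import *
d={n:np.load(f'pics/{n}0.npz') for n in('scene','side')}
def crop(n,x0,x1,y0,y1,s): return cv2.resize(d[n]['im'][y0:y1,x0:x1,::-1],None,fx=s,fy=s,interpolation=cv2.INTER_CUBIC)
a=crop('scene',150,230,135,205,5);b=crop('scene',350,430,200,270,5)
e=crop('side',290,370,220,290,4);e=crop('side',290,370,220,290,4)
f=crop('side',215,295,120,190,4)
top=np.hstack([cv2.resize(a,(400,300)),cv2.resize(b,(400,300))]);bot=np.hstack([cv2.resize(e,(400,300)),cv2.resize(f,(400,300))])
cv2.imwrite('pics/c.png',np.vstack([top,bot]))
# coarse
c=d['scene'];s=d['side']
print('grip top',onz(c,190,149,155),onz(s,332,236,155));print('collar',onz(c,194,182,85),onz(s,330,270,85))
print('slot',onz(c,384,227,90),onz(s,240,146,90))
for n,roi in(('scene',(360,212,410,240)),('side',(225,133,258,158))):
    im=d[n]['im'].astype(int);x0,y0,x1,y1=roi
    m=(im[y0:y1,x0:x1,0]<130).astype(np.uint8)
    k,l,st,ce=cv2.connectedComponentsWithStats(m)
    i=1+st[1:,4].argmax();cn=cv2.findContours((l==i).astype(np.uint8),0,2)[0][0]+[x0,y0]
    q=cv2.approxPolyDP(cn,2.5,True)[:,0];print(n,st[i],q.tolist(),[onz(d[n],*p,90)[:2].round(1).tolist() for p in q])
E
```

```text
grip top [ 453.49035836 -265.75382448  155.        ] [ 452.16413522 -267.27961981  155.        ]
collar [ 456.73979523 -266.844884     85.        ] [ 453.20180283 -269.59263115   85.        ]
slot [539.60100671  75.43805308  90.        ] [534.67964291  71.4709476   90.        ]
scene [  9   8  32  14 311] [[370, 220], [369, 229], [400, 233], [398, 223]] [[525.5, 53.9], [547.7, 51.0], [550.4, 99.5], [526.7, 99.1]]
side [  5   5  21  14 154] [[230, 142], [240, 151], [250, 148], [241, 138]] [[527.5, 96.6], [524.5, 57.0], [545.9, 52.7], [553.3, 94.3]]
```

View pics/c.png

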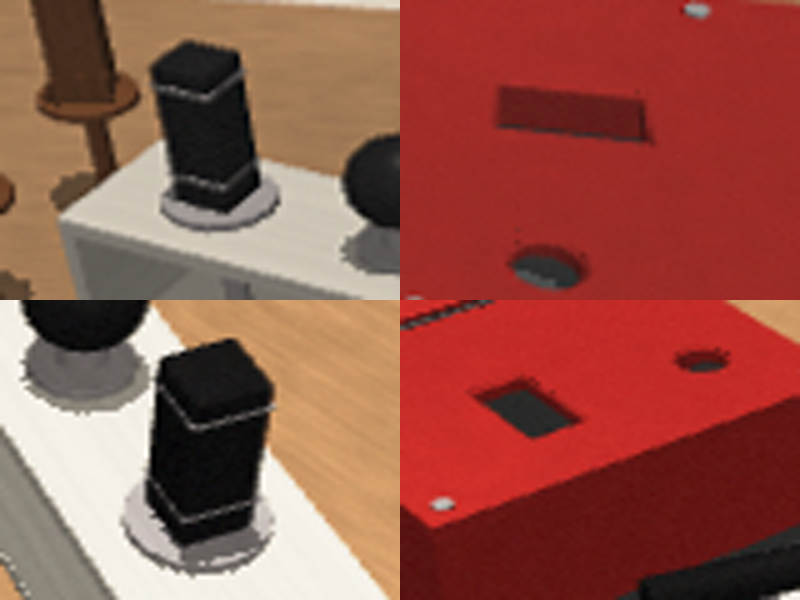

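Request:
{"api": "arm_command", "payload": {
  "targets": [
    {"hand":1,"x":0,"y":0,"z":-0.008,"yaw":0.147},
    {"hand":1,"x":0,"y":0,"z":-0.008,"yaw":0.147},
    {"hand":1,"x":0,"y":0,"z":-0.008,"yaw":0.147},
    {"hand":1,"x":0,"y":0,"z":-0.008,"yaw":0.147},
    {"hand":1,"x":0,"y":0,"z":-0.008,"yaw":0.147},
    {"hand":1,"x":0,"y":0,"z":-0.008,"yaw":0.147},
    {"hand":1,"x":0,"y":0,"z":-0.008,"yaw":0.147},
    {"hand":1,"x":0,"y":0,"z":-0.008,"yaw":0.147},
    {"hand":1,"x":0,"y":0,"z":-0.008,"yaw":0.149}
  ],
  "newtons": 30
}}

```text
clock: 1.0
eef_pos: [133.8, 533.3, 277.4]
eef_rot: [-3.141, 0.001, 1.565]
wrist_force: [0.2, 0.4, 0.4]
finger_gap: 94.2
finger_force: 0.0
```

Request:
{"api": "arm_command", "payload": {
  "targets": [
    {"hand":1,"x":-0.04,"y":0.025,"z":0,"yaw":0},
    {"hand":1,"x":-0.04,"y":0.025,"z":0,"yaw":0},
    {"hand":1,"x":-0.04,"y":0.025,"z":0,"yaw":0},
    {"hand":1,"x":-0.04,"y":0.025,"z":0,"yaw":0},
    {"hand":1,"x":-0.04,"y":0.025,"z":0,"yaw":0},
    {"hand":1,"x":-0.04,"y":0.025,"z":0,"yaw":0},
    {"hand":1,"x":-0.04,"y":0.025,"z":0,"yaw":0},
    {"hand":1,"x":-0.04,"y":0.025,"z":0,"yaw":0},
    {"hand":1,"x":-0.04,"y":0.015,"z":0,"yaw":0},
    {"hand":1,"x":-0.04,"y":0.015,"z":0,"yaw":0}
  ]
}}

```text
clock: 2.0
eef_pos: [364.1, 131.7, 277.3]
eef_rot: [-3.141, -0.0, 1.571]
wrist_force: [1.6, 0.2, -0.3]
finger_gap: 94.3
finger_force: 0.0
```

Request:
{"api": "arm_command", "payload": {
  "targets": [
    {"hand":1,"x":-0.04,"y":0.01,"z":0,"yaw":0},
    {"hand":1,"x":-0.04,"y":0.01,"z":0,"yaw":0},
    {"hand":1,"x":-0.04,"y":0.01,"z":0,"yaw":0},
    {"hand":1,"x":-0.04,"y":0.01,"z":0,"yaw":0},
    {"hand":1,"x":-0.04,"y":0.01,"z":0,"yaw":0},
    {"hand":1,"x":-0.04,"y":0.01,"z":0,"yaw":0},
    {"hand":1,"x":-0.04,"y":0.01,"z":0,"yaw":0},
    {"hand":1,"x":-0.04,"y":0.01,"z":0,"yaw":0},
    {"hand":1,"x":0,"y":0,"z":0,"yaw":0},
    {"hand":1,"x":0,"y":0,"z":0,"yaw":0}
  ]
}}

```text
clock: 3.0
eef_pos: [443.6, -186.8, 276.9]
eef_rot: [-3.14, -0.001, 1.569]
wrist_force: [0.0, 0.6, 0.5]
finger_gap: 93.7
finger_force: 0.0
```

```bash
python3 - <<'E'
from h import *
s=manip.read_state();print(s['clock'],s['eef_pos'],s['eef_rot'],s['joints'])
im,c=snap('wrist','w1');T=np.array(c['cam_to_world']);print(T.round(2),c['K'])
print(proj(c,(454,-267,155)),proj(c,(454,-267,85)))
E
```

```text
3.0 [ 443.57666395 -186.81568835  276.86502919] [-3.14044671e+00 -6.92268744e-04  1.56932712e+00] [-4.74780283e-01  9.74235130e-02  1.59726990e+00  9.45103765e-05
  1.44823476e+00 -4.73323086e-01]
[[ 1.0000e+00  0.0000e+00  0.0000e+00  4.4467e+02]
 [-0.0000e+00  9.7000e-01  2.3000e-01 -1.2018e+02]
 [-0.0000e+00 -2.3000e-01  9.7000e-01  4.5662e+02]
 [ 0.0000e+00  0.0000e+00  0.0000e+00  1.0000e+00]] [[322.97000565   0.         277.91027   ]
 [  0.         322.97000565 210.87879361]
 [  0.           0.           1.        ]]
[287.78163264 282.46530989] [286.16301847 256.84568475]
```

View pics/w1.png

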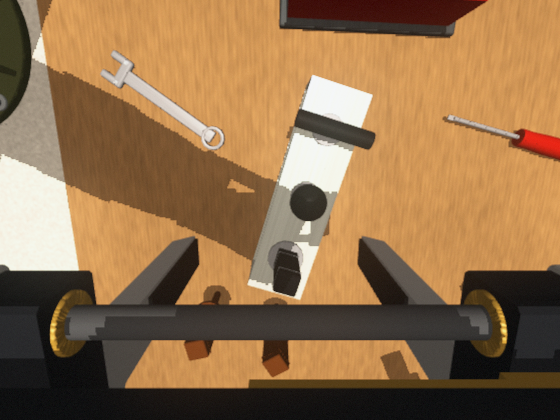

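The wrist view shows the rack tilted in plan, with corners at (312,75), (372,95), (300,298) and (248,285). The rod's grip spans (288,255) to (286,290), which agrees with my estimate.

```bash
python3 - <<'E'
from h import *
c=np.load('pics/w1.npz')
P=[onz(c,*p,80)[:2] for p in((312,75),(372,95),(300,298),(248,285))]
print(np.round(P,1))
for a,b in((3,0),(2,1),(3,2),(0,1)):
    v=P[b]-P[a];print(np.linalg.norm(v).round(1),np.arctan2(v[1],v[0]).round(3))
ctr=np.mean(P,0);v=(P[0]+P[1]-P[2]-P[3]);v/=np.linalg.norm(v);print('ctr',ctr,'rod hole',ctr-80*v,'yaw',np.arctan2(-v[0],v[1]))
im=c['im'];big=cv2.resize(im[240:310,245:325,::-1],None,fx=6,fy=6,interpolation=cv2.INTER_CUBIC)
cv2.imwrite('pics/c2.png',cv2.convertScaleAbs(big,alpha=1.8,beta=20))
E
```

```text
[[ 481.4  -58.2]
 [ 548.1  -78.9]
 [ 472.1 -325.1]
 [ 405.9 -306.9]]
260.0 1.276
257.7 1.272
68.7 -0.268
69.8 -0.302
ctr [ 476.85142237 -192.29345531] rod hole [ 453.44034509 -268.79130796] yaw -0.2969849348491317
```

View pics/c2.png

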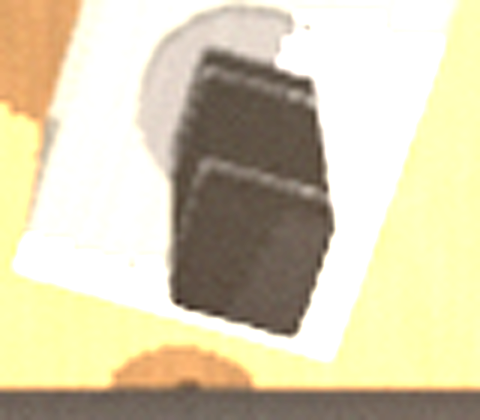

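Request:
{"api": "arm_command", "payload": {
  "targets": [
    {"hand":1,"x":-0.0408,"y":0.0048,"z":0,"yaw":0},
    {"hand":1,"x":-0.0408,"y":0.0048,"z":0,"yaw":0},
    {"hand":1,"x":0,"y":0,"z":0,"yaw":0.148},
    {"hand":1,"x":0,"y":0,"z":0,"yaw":0.149},
    {"hand":1,"x":0,"y":0,"z":0.035,"yaw":0},
    {"hand":1,"x":0,"y":0,"z":0.035,"yaw":0},
    {"hand":1,"x":0,"y":0,"z":0.03,"yaw":0},
    {"hand":1,"x":0,"y":0,"z":0.03,"yaw":0},
    {"hand":1,"x":0,"y":0,"z":0.025,"yaw":0},
    {"hand":1,"x":0,"y":0,"z":0.016,"yaw":0}
  ]
}}

```text
clock: 4.05
eef_pos: [453.1, -266.4, 105.0]
eef_rot: [-3.14, -0.001, 1.275]
wrist_force: [0.1, -0.6, 0.5]
finger_gap: 93.9
finger_force: 0.0
```

Request:
{"api": "arm_command", "payload": {
  "targets": [
    {"hand":0.2,"x":0,"y":0,"z":0,"yaw":0},
    {"hand":0,"x":0,"y":0,"z":0,"yaw":0},
    {"hand":-0.2,"x":0,"y":0,"z":0,"yaw":0},
    {"hand":-1,"x":0,"y":0,"z":0,"yaw":0},
    {"hand":-1,"x":0,"y":0,"z":0,"yaw":0},
    {"hand":-1,"x":0,"y":0,"z":0,"yaw":0},
    {"hand":-1,"x":0,"y":0,"z":0,"yaw":0},
    {"hand":-1,"x":0,"y":0,"z":0,"yaw":0}
  ],
  "newtons": 45
}}

```text
clock: 4.85
eef_pos: [453.4, -268.2, 106.5]
eef_rot: [-3.142, -0.0, 1.274]
wrist_force: [0.5, 0.2, -0.3]
finger_gap: 33.0
finger_force: 0.0
```

Request:
{"api": "arm_command", "payload": {
  "targets": [
    {"hand":-1,"x":0,"y":0,"z":0,"yaw":0},
    {"hand":-1,"x":0,"y":0,"z":0,"yaw":0},
    {"hand":-1,"x":0,"y":0,"z":0,"yaw":0},
    {"hand":-1,"x":0,"y":0,"z":0,"yaw":0}
  ]
}}

```text
clock: 5.25
eef_pos: [453.4, -268.1, 106.4]
eef_rot: [-3.141, 0.0, 1.274]
wrist_force: [-0.6, -0.4, 0.5]
finger_gap: 23.7
finger_force: 45.0
```

Request:
{"api": "arm_command", "payload": {
  "targets": [
    {"hand":-1,"x":0,"y":0,"z":-0.01,"yaw":0},
    {"hand":-1,"x":0,"y":0,"z":-0.02,"yaw":0},
    {"hand":-1,"x":0,"y":0,"z":-0.025,"yaw":0},
    {"hand":-1,"x":0,"y":0,"z":-0.03,"yaw":0},
    {"hand":-1,"x":0,"y":0,"z":-0.03,"yaw":0},
    {"hand":-1,"x":0,"y":0,"z":-0.03,"yaw":0},
    {"hand":-1,"x":0,"y":0,"z":-0.015,"yaw":0},
    {"hand":-1,"x":0,"y":0,"z":0,"yaw":0}
  ]
}}

```text
clock: 6.05
eef_pos: [454.0, -268.4, 269.1]
eef_rot: [3.138, 0.001, 1.274]
wrist_force: [-1.0, -0.0, -2.2]
finger_gap: 23.8
finger_force: 45.0
```

Request:
{"api": "arm_command", "payload": {
  "targets": [
    {"hand":-1,"x":0.02,"y":-0.002,"z":0,"yaw":0},
    {"hand":-1,"x":0.033,"y":-0.002,"z":0,"yaw":0},
    {"hand":-1,"x":0.04,"y":-0.002,"z":0,"yaw":0},
    {"hand":-1,"x":0.04,"y":-0.002,"z":0,"yaw":0},
    {"hand":-1,"x":0.04,"y":-0.002,"z":0,"yaw":0},
    {"hand":-1,"x":0.04,"y":-0.002,"z":0,"yaw":0},
    {"hand":-1,"x":0.025,"y":-0.002,"z":0,"yaw":0},
    {"hand":-1,"x":0.015,"y":0,"z":0,"yaw":0},
    {"hand":-1,"x":0,"y":0,"z":0,"yaw":0},
    {"hand":-1,"x":0,"y":0,"z":0,"yaw":0}
  ]
}}

```text
clock: 7.05
eef_pos: [513.9, -22.8, 266.0]
eef_rot: [-3.141, 0.0, 1.274]
wrist_force: [-0.3, -0.5, -2.5]
finger_gap: 23.5
finger_force: 45.0
```

```bash
python3 - <<'E'
from h import *
s=manip.read_state();print(s['clock'],s['eef_pos'],s['eef_rot'],s['wrist_force'])
im,c=snap('wrist','w2');print(proj(c,(537,76,90)))
E
```

```text
7.05 [513.91390535 -22.76686683 266.00091591] [-3.14090487e+00  3.97462797e-04  1.27374935e+00] [-0.30626367 -0.46534721 -2.50387933]
[270.69487196  99.63581652]
```

View pics/w2.png

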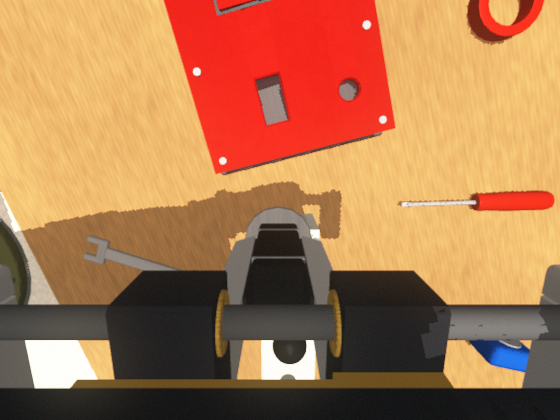

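The slot is clear at about (272,100), close to my prediction (271,100), with the blind port at (348,90).

```bash
python3 - <<'E'
from h import *
c=np.load('pics/w2.npz');im=c['im'].astype(int)
x0,y0,x1,y1=240,60,305,140
m=(im[y0:y1,x0:x1,0]<170).astype(np.uint8)
k,l,st,ce=cv2.connectedComponentsWithStats(m);i=1+st[1:,4].argmax()
cn=cv2.findContours((l==i).astype(np.uint8),0,1)[0][0][:,0]+[x0,y0]
w=np.array([onz(c,*p,90)[:2] for p in cn],np.float32)
print(st[i],cv2.minAreaRect(w))
# red-top angle: screw heads right / left edge
for p in((197,72),(223,161),(383,119),(366,25)):print(onz(c,*p,90)[:2].round(1))
# rod in scene
im,cs=snap('side','s2')
E
```

```text
[  16   14   33   51 1084] ((538.83935546875, 75.9817123413086), (46.332942962646484, 25.567909240722656), 87.00788879394531)
[472.7 123.9]
[468.2  30.5]
[645.   22.5]
[648.7 115.5]
```

Request:
{"api": "arm_command", "payload": {
  "targets": [
    {"hand":-1,"x":0.02,"y":-0.0012,"z":0,"yaw":0},
    {"hand":-1,"x":0.03,"y":-0.002,"z":0,"yaw":0},
    {"hand":-1,"x":0.03,"y":-0.001,"z":0,"yaw":0},
    {"hand":-1,"x":0.0215,"y":-0.001,"z":0,"yaw":0},
    {"hand":-1,"x":0,"y":0,"z":0.025,"yaw":0},
    {"hand":-1,"x":0,"y":0,"z":0.025,"yaw":0},
    {"hand":-1,"x":0,"y":0,"z":0.02,"yaw":0},
    {"hand":-1,"x":0,"y":0,"z":0,"yaw":0},
    {"hand":-1,"x":0,"y":0,"z":0,"yaw":0},
    {"hand":-1,"x":0,"y":0,"z":0,"yaw":0}
  ]
}}

```text
clock: 8.15
eef_pos: [539.4, 76.1, 197.9]
eef_rot: [3.14, -0.001, 1.273]
wrist_force: [-0.6, -0.7, -1.5]
finger_gap: 23.3
finger_force: 45.0
```

```bash
python3 - <<'E'
from h import *
s=manip.read_state();print(s['clock'],s['eef_pos'],s['eef_rot'],s['wrist_force'])
a,c=snap('scene','s3');b,d=snap('side','d3')
tip=s['eef_pos']+[0,0,-86.4];print(proj(c,tip),proj(d,tip),proj(c,(538.5,75.8,90)),proj(d,(538.5,75.8,90)))
f=lambda im,x,y:cv2.resize(im[y:y+110,x:x+80,::-1],(400,550),interpolation=cv2.INTER_CUBIC)
cv2.imwrite('pics/c3.png',np.hstack([f(a,345,145),f(b,200,60)]))
E
```

```text
8.15 [539.39381697  76.05338804 197.87619056] [ 3.13968627e+00 -7.24683815e-04  1.27318507e+00] [-0.56834669 -0.66566288 -1.48410428]
[386.92667259 217.0273854 ] [239.77010427 135.06329655] [384.16783763 226.56035098] [240.31130138 144.40055031]
```

View pics/c3.png

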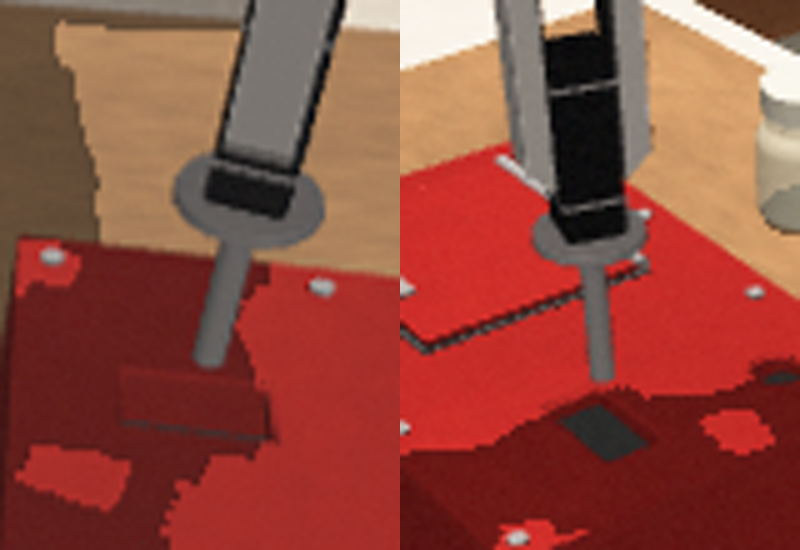

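Tip pixels match the prediction in both views, and the rod is vertical over the slot. Next I lower it into the slot.

Request:
{"api": "arm_command", "payload": {
  "targets": [
    {"hand":-1,"x":0,"y":0,"z":0.015,"yaw":0},
    {"hand":-1,"x":0,"y":0,"z":0.015,"yaw":0},
    {"hand":-1,"x":0,"y":0,"z":0.015,"yaw":0},
    {"hand":-1,"x":0,"y":0,"z":0.01,"yaw":0},
    {"hand":-1,"x":0,"y":0,"z":0.005,"yaw":0},
    {"hand":-1,"x":0,"y":0,"z":0,"yaw":0},
    {"hand":-1,"x":0,"y":0,"z":0,"yaw":0}
  ],
  "newtons": 60
}}

```text
clock: 8.95
eef_pos: [539.1, 76.5, 137.1]
eef_rot: [3.141, -0.0, 1.274]
wrist_force: [0.4, -0.6, -2.0]
finger_gap: 24.0
finger_force: 60.0
```

Request:
{"api": "arm_command", "payload": {
  "targets": [
    {"hand":-1,"x":0,"y":0,"z":0.002,"yaw":0},
    {"hand":-1,"x":0,"y":0,"z":0.002,"yaw":0},
    {"hand":-1,"x":0,"y":0,"z":0.002,"yaw":0},
    {"hand":-1,"x":0,"y":0,"z":0.002,"yaw":0},
    {"hand":-1,"x":0,"y":0,"z":0.002,"yaw":0}
  ]
}}

```text
clock: 9.45
eef_pos: [539.0, 76.5, 127.5]
eef_rot: [3.141, -0.0, 1.274]
wrist_force: [-4.8, -0.8, 11.9]
finger_gap: 23.7
finger_force: 60.0
```

Tab contact at about the expected height (130). I keep pressing slowly.

Request:
{"api": "arm_command", "payload": {
  "targets": [
    {"hand":-1,"x":0,"y":0,"z":0.002,"yaw":0},
    {"hand":-1,"x":0,"y":0,"z":0.002,"yaw":0},
    {"hand":-1,"x":0,"y":0,"z":0.002,"yaw":0},
    {"hand":-1,"x":0,"y":0,"z":0.002,"yaw":0}
  ]
}}

```text
clock: 9.85
eef_pos: [539.0, 76.5, 119.6]
eef_rot: [3.141, -0.0, 1.274]
wrist_force: [-4.4, -0.1, 11.9]
finger_gap: 23.8
finger_force: 60.0
```

Request:
{"api": "arm_command", "payload": {
  "targets": [
    {"hand":-1,"x":0,"y":0,"z":0.001,"yaw":0},
    {"hand":-1,"x":0,"y":0,"z":0.001,"yaw":0}
  ]
}}

```text
clock: 10.05
eef_pos: [539.0, 76.5, 117.5]
eef_rot: [3.141, -0.0, 1.274]
wrist_force: [-3.9, 0.5, 10.8]
finger_gap: 23.4
finger_force: 60.0
```

Request:
{"api": "arm_command", "payload": {
  "targets": [
    {"hand":-1,"x":0,"y":0,"z":0.001,"yaw":0},
    {"hand":-1,"x":0,"y":0,"z":0.0005,"yaw":0},
    {"hand":-1,"x":0,"y":0,"z":0.0005,"yaw":0}
  ]
}}

```text
clock: 10.35
eef_pos: [539.0, 76.5, 116.3]
eef_rot: [3.141, -0.0, 1.274]
wrist_force: [-9.8, -0.7, 25.1]
finger_gap: 23.8
finger_force: 60.0
```

Request:
{"api": "arm_command", "payload": {
  "targets": [
    {"hand":-1,"x":0,"y":0,"z":0.0005,"yaw":0},
    {"hand":-1,"x":0,"y":0,"z":0,"yaw":0}
  ]
}}

```text
clock: 10.55
eef_pos: [539.0, 76.5, 116.3]
eef_rot: [3.14, -0.0, 1.274]
wrist_force: [-10.7, -0.8, 24.6]
finger_gap: 23.9
finger_force: 60.0
```

```bash
python3 - <<'E'
from h import *
s=manip.read_state();print(s['clock'],s['eef_pos'],s['eef_rot'],s['wrist_force'],s['moment'])
a,c=snap('scene','s4');b,d=snap('side','d4')
f=lambda im,x,y:cv2.resize(im[y:y+110,x:x+80,::-1],(400,550),interpolation=cv2.INTER_CUBIC)
cv2.imwrite('pics/c4.png',np.hstack([f(a,355,150),f(b,190,75)]))
E
```

```text
10.55 [539.02847196  76.51538093 116.34373519] [ 3.14034475e+00 -4.97405853e-04  1.27384634e+00] [-10.65946987  -0.7841551   24.57519907] [-0.31164685  2.80206896  0.0254959 ]
```

View pics/c4.png

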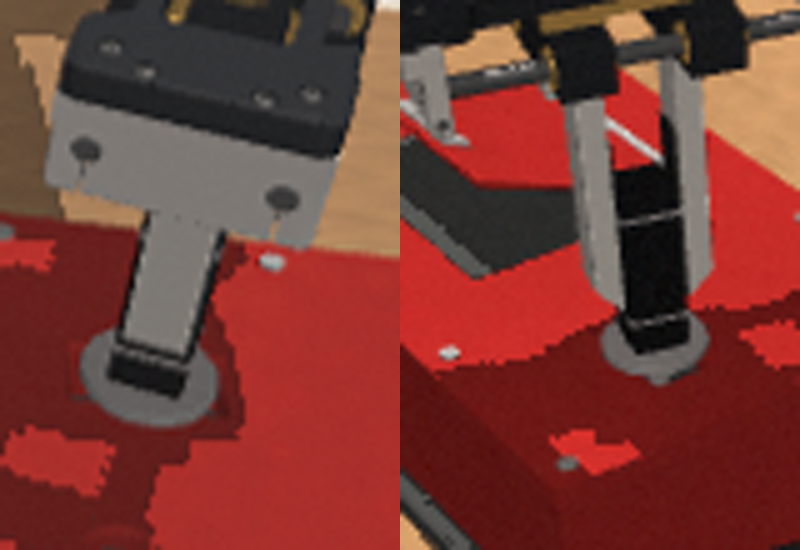

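The collar is on the cover and the hatch is up. I unload slightly, open the gripper, and back straight up.

Request:
{"api": "arm_command", "payload": {
  "targets": [
    {"hand":-1,"x":0,"y":0,"z":-0.0005,"yaw":0},
    {"hand":-0.3,"x":0,"y":0,"z":0,"yaw":0},
    {"hand":0,"x":0,"y":0,"z":0,"yaw":0},
    {"hand":0.3,"x":0,"y":0,"z":0,"yaw":0},
    {"hand":0.3,"x":0,"y":0,"z":0,"yaw":0},
    {"hand":0.3,"x":0,"y":0,"z":0,"yaw":0},
    {"hand":0.3,"x":0,"y":0,"z":0,"yaw":0}
  ]
}}

```text
clock: 11.35
eef_pos: [538.8, 76.5, 114.3]
eef_rot: [-3.141, 0.0, 1.274]
wrist_force: [0.4, 1.2, -0.1]
finger_gap: 60.7
finger_force: 0.0
```

Request:
{"api": "arm_command", "payload": {
  "targets": [
    {"hand":0.3,"x":0,"y":0,"z":-0.01,"yaw":0},
    {"hand":0.3,"x":0,"y":0,"z":-0.02,"yaw":0},
    {"hand":0.3,"x":0,"y":0,"z":-0.03,"yaw":0},
    {"hand":0.3,"x":0,"y":0,"z":-0.03,"yaw":0},
    {"hand":0.3,"x":0,"y":0,"z":-0.03,"yaw":0},
    {"hand":0.3,"x":0,"y":0,"z":-0.02,"yaw":0},
    {"hand":0.3,"x":0,"y":0,"z":0,"yaw":0},
    {"hand":0.3,"x":0,"y":0,"z":0,"yaw":0}
  ]
}}

```text
clock: 12.15
eef_pos: [538.6, 76.5, 254.2]
eef_rot: [3.142, 0.0, 1.274]
wrist_force: [1.4, -0.6, 0.1]
finger_gap: 61.2
finger_force: 0.0
```

```bash
python3 - <<'E'
from h import *
s=manip.read_state();print(s['clock'],s['eef_pos'],s['wrist_force'])
a,c=snap('scene','s5');b,d=snap('side','d5')
for cc in(c,d):print([proj(cc,(539,76,z)).round(1) for z in(95,165)])
f=lambda im,x,y:cv2.resize(im[y:y+110,x:x+80,::-1],(400,550),interpolation=cv2.INTER_CUBIC)
cv2.imwrite('pics/c5.png',np.hstack([f(a,355,150),f(b,190,75)]))
E
```

```text
12.15 [538.64724157  76.45745178 254.21196473] [ 1.36270298 -0.59212189  0.07149831]
[array([384.9, 224.5]), array([393.8, 190.1])]
[array([240.3, 142.2]), array([237.4, 110.9])]
```

View pics/c5.png

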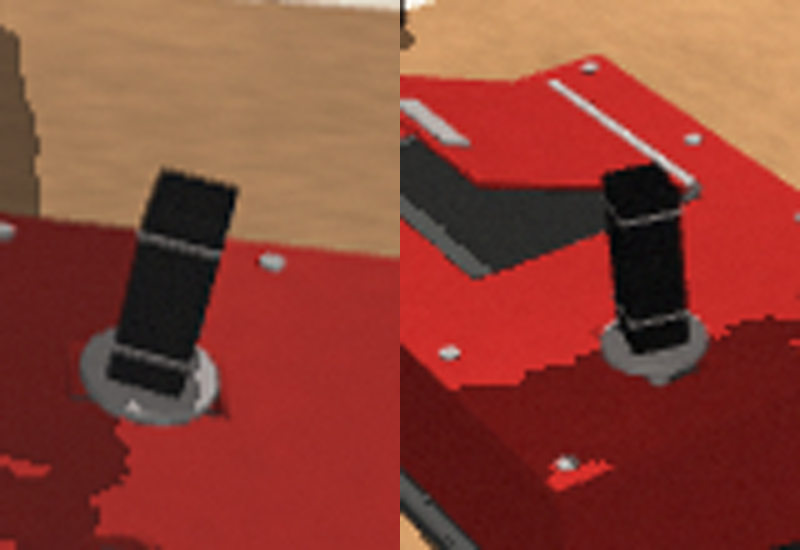

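The rod stands upright with its collar flat on the cover, the hatch is ajar, and the gripper is clear.

```bash
python3 -c "
from cell import manip
print(manip.sign_off())"
```

```text
the job is handed in; nothing more can be done
None
```

I handed the job in at about 12 s on the robot's clock: the release rod stands upright in the slot with its collar on the cover, the hatch is ajar, and the gripper is clear of everything.

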